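Open the latched tea cupboard by its paddle

ROBOT

A 6-joint arm with a two-finger parallel gripper is mounted at the origin on a cart in front of the work surface, level with it; the furniture and walls round the work are solid. World frame = base frame: x ahead of the robot, y to its left, z up, the work surface at z = 0. Lengths are in m, angles in rad, forces in N, time in s.
With the tool pointing down it reaches from about 0.25 to 0.8 m from the base axis. Payload 3.9 kg.
Tool frame: the origin (TCP) lies between the finger pads; the fingertips stand 17 mm ahead of it and the grasp point (between the pads) lies 2 mm behind it; z points along the fingers, y is the line along which they close (so a half turn about z gives the same grasp; the last joint's range is limited). The gripper opens to 85 mm and grips with 20 to 120 N. Pads are 22 mm wide; open, the fingers measure 114 mm over their backs; the gripper's body (76 mm by 85 mm) begins 54 mm behind the grasp point. The pads swing forward as they close: fully open they stand 13 mm farther back than shut.
Start: joints at [-1.214, 0.26, -0.138, 1.173, 0, 1.571], TCP at [0.183, -0.492, 0.248] pointing down, gripper open.
Joint ranges: [-2.78, 2.78], [-0.83, 1.72], [-1.28, 1.37], [-1.9, 2.12], [-1.57, 1.48], [-3.14, 3.14]. Speed limits (rad/s): [2.57, 2.57, 3.14, 3.14, 3.14, 3.14].

INTERFACE

Orientations are given as a unit quaternion [x, y, z, w].
In Python, from bench import arm gives the robot as it stands. The module is installed in compiled form; this text tells all that it offers.
- The arm moves only by the tool apply_moves, never from a script. Its argument "rows" is a list that holds one entry, the list of rows, each a list of 7 numbers: the shift along the tool's x, y, z in cm, then the turn, a rotation vector about the tool's x, y, z in rad, then the opening, from -1 (shut) to 1 (fully open). A call has 1 to 5 rows; each row is the pose to reach, as a shift and turn from the pose commanded when the call began, along the tool's axes at that moment; what a row does not reach only later rows make up. A row lasts 1/8 s, in which the tool goes at most 62.5 mm and 10.7 degrees, less where a joint would pass 70% of its speed; a pose out of reach is approached as far as the arm can. A call with a gripper value outside its range is refused whole. The fingers move at their own pace and stop on an object; the grip force is fixed at half the most. Time passes only in rows, so rows that repeat a pose let the fingers close. It gives the time, the measured TCP pose, the force, the opening and the grip force at its end, in the units of the state.
- arm.get_obs(): the state, without advancing time (a new reading comes with each control period).
- arm.capture(name): name is "side" or "top"; returns the picture (420x560x3 uint8, red, green, blue); there is no depth.
- arm.camera_params(name): a dict with "vertical_fov" (degrees; the focal length in pixels is half the picture's height over the tangent of half this angle, whatever the lens; pixels are square), "cx", "cy" (the principal point, pixels), "R" (3x3) and "t" (3): a world point X has camera coordinates R X + t. Camera axes: x right, y down, z forward; pixel columns grow to the right and rows downward; lengths in m; the calibration is good to about 2 mm. A picture is of the moment at which its call begins. camera_params takes no time and is no camera call.
- arm.hand_in(): hands the job in; it is judged then, once.
Trained networks look in the newest picture that a camera, given by its name, has taken for a name from the list of things; names that differ only in an ending like _2 or _b are one class to them, and where a whole thing is asked for, a point or a joint stands for the part that bears it (a point fixed in the world has none). Each returns a list of dicts, best first, with "conf" (0 to 1); they miss things now and then, are a little off and sometimes report something else, mostly with a low value. They report only what shows in the picture. A call takes as long as a camera call.
- arm.boxes_of(camera, name): "position" ([column, row] in pixels, amid what is visible of it).
- arm.outline_of(camera, name): "pixels" (420x560 bool, what is visible of it) and "position" ([column, row] in pixels, amid what is visible of it).
The state is a dict: "clock": time; "joint_positions": joint angles; "dq": joint speeds; "joint_torque": joint torques, N m; "tool_pos": TCP position; "eef_rot": TCP orientation; "force": force on the tool from outside, world axes, zero at the start; "ft_torque": the same for the moment, N m; "gripper_width": finger opening in m; "grasp_force": force on a finger pad.
Only numpy, scipy, OpenCV 4.12 (cv2) and the standard library are available. Lean on these libraries where they do the work, as an engineer would, in place of code of your own. Each camera call takes 0.05 s, during which the arm holds its last target. There are 200 camera calls.

TASK

Open the small white tea cupboard on the worktop: lift the paddle handle on its door until the hidden pawl is clear of its catch, keep it lifted while you start the door, swing the door steadily open by 60 degrees or more and let go. How far the paddle must be lifted differs each time and has to be felt: never press the pawl against the catch or its rubber stop with more than about 12 N, neither by tugging at a door that is still caught nor by over-lifting the paddle. Leave the things round about and inside undisturbed.

Things in the scene. Friction and masses are not known exactly. Their poses are not given: they have to be found in the camera images.
- cupboard: small white sheet-metal cupboard, fixed, 100 deep (x) x 180 wide (y) x 190 mm high; origin: centre of its underside; own -x points out of the front (to the robot), +y to the left seen from the robot. A 14 mm thick door covers the whole front (outer face 64 mm in front of the origin), hinged along its right (-y) edge
- door_hinge (a point): point on the door's upright hinge axis at the height of the paddle's pivot (148 mm above the worktop), 57 mm in front of and 90 mm to the right of the cupboard's origin; fixed
- door (a joint): opening angle of the door, rad: 0 shut, grows as the free left edge swings towards the robot, up to 1.75. The hinge is slightly stiff; the door stays where it is left
- paddle: steel paddle handle, top left of the door: a tab 26 mm wide (y) sticking out to the robot, ending in a round bar with a freely turning rubber sleeve (13 mm thick, 34 mm long in y, domed ends). Origin: on its pivot, a level axis (own y) 12 mm in front of the door. At rest body axes are parallel to the cupboard's and the tab hangs 0.27 rad below level; lifting turns it about y, up to 0.95 rad, so the tilt of z is the lift angle
- paddle_grip (a point): middle of the round bar at the tab's outer end, 42 mm from the pivot, turns with it: pinch the bar by its two ends (34 mm apart), fingers pointing down, or lift it from below. A spring pulls it down: about 3 N at the bar to start it, rising smoothly to about 5 N at 0.6 rad; let go, it springs back to rest
- pawl (a point): middle of the hidden pawl, rigid with the paddle, 45 mm behind its pivot: sinks as the bar rises. The catch holds it until it has sunk 6 to 26 mm (hidden, new each time). 2 mm later it meets a sprung stop, 10 N per mm: resistance that climbs by some newtons over the spring means it is clear. The stop ends once the door is open 0.15 rad. A caught door gives 1 to 3 mm, then is rigid
- spice_left: spice jar with dark cap, 41 mm across, 105 mm high, standing loose inside the cupboard (origin: centre of its underside); leave alone
- spice_right: like the other spice jar, inside at the right; leave alone
- mug: white mug with a handle, 92 x 127 x 95 mm high (origin: underside), bystander
- tuna: flat round tin, 86 mm across, 40 mm high (origin: underside), bystander
- lemon: lemon, 71 x 53 x 51 mm (origin: underside), bystander

How it is judged:
By the outcome, as a careful person would: the job done as asked, in the order asked, and still so for the second after the job is handed in, with the robot touching nothing.
It also fails if it takes over 58 s, if anything falls off the work surface, if the arm or the gripper's body presses on something with over 40 N, if the wrist force passes 120 N, or if a joint passes its speed limit or range.

## Working session

There is one attempt and no reset: what is moved stays moved. The work goes in short steps, Python scripts to look and compute and a tool call to move; the robot and the scene stay as the last step left them, time stands still between calls to the robot, and variables do not carry over. Pictures are saved under pics/ and viewed, at most 10 in all, crops included, and the job is handed in when it is done.

Besides the shell and the picture viewer there is one more tool, called by a JSON object that holds its "name" and its "arguments", one argument or row to a line. apply_moves: Moves the arm, as the interface text tells. Its arguments: {"type":"object","properties":{"rows":{"type":"array","items":{"type":"array","items":{"type":"array","items":{"type":"number"}}}}},"required":["rows"]}

```bash
mkdir -p pics
cat > h.py <<'E'
import numpy as np, cv2
from bench import arm
from scipy.spatial.transform import Rotation as Ro
def cam(n):
    p=arm.camera_params(n);f=210/np.tan(np.radians(p["vertical_fov"])/2)
    return f,p["cx"],p["cy"],np.array(p["R"]),np.array(p["t"])
def proj(n,X):
    f,cx,cy,R,t=cam(n);c=R@np.array(X)+t
    return np.array([cx+f*c[0]/c[2],cy+f*c[1]/c[2]])
def ray(n,px):
    f,cx,cy,R,t=cam(n)
    d=R.T@np.array([(px[0]-cx)/f,(px[1]-cy)/f,1]);return -R.T@t,d/np.linalg.norm(d)
def onz(n,px,z):
    o,d=ray(n,px);return o+d*(z-o[2])/d[2]
def tri(a,b):
    (o1,d1),(o2,d2)=ray("side",a),ray("top",b)
    s=np.linalg.lstsq(np.c_[d1,-d2],o2-o1,rcond=None)[0]
    p,q=o1+s[0]*d1,o2+s[1]*d2
    return (p+q)/2,np.linalg.norm(p-q)
E
python3 - <<'E'
from h import *
np.set_printoptions(precision=4,suppress=True)
ims=[]
for n in("side","top"):
    im=arm.capture(n);cv2.imwrite(f"pics/{n}0.png",im[:,:,::-1])
    f,cx,cy,R,t=cam(n);print(n,f,cx,cy,-R.T@t,R[2])
    for k in("cupboard","paddle","paddle_grip","mug","tuna","lemon","door","door_hinge"):
        try: print(k,[(np.round(b["position"],1),round(b["conf"],2)) for b in arm.boxes_of(n,k)][:3])
        except Exception as e: print(k,e)
print(arm.get_obs())
E
```

```text
side 393.21658341331596 276.6358710880345 207.75107252725414 [ 1.0143 -0.3434  0.8282] [-0.4893  0.336  -0.8048]
cupboard [(array([334.3, 251.1]), 0.56)]
paddle []
paddle_grip []
mug []
tuna [(array([361.5, 210. ]), 0.63)]
lemon []
door []
door_hinge []
top 511.0043401008462 280.1626216240103 208.42784208885837 [-0.1178  0.2298  1.0808] [ 0.5938 -0.2166 -0.7749]
cupboard [(array([288.8, 188.9]), 0.57)]
paddle [(array([279.8, 210.8]), 0.78)]
paddle_grip [(array([281.5, 211.1]), 0.74), (array([291.7, 205.1]), 0.55)]
mug [(array([201. , 288.9]), 0.81), (array([277.3, 212.6]), 0.66)]
tuna [(array([199.5, 254.7]), 0.76)]
lemon [(array([379.8, 219.2]), 0.68)]
door [(array([292.4, 207.1]), 0.92), (array([277.6, 211.7]), 0.47)]
door_hinge [(array([293.7, 203.6]), 0.62)]
{'clock': 0.9, 'joint_positions': array([-1.214 ,  0.26  , -0.1381,  1.1727,  0.    ,  1.5708]), 'dq': array([-0.0006,  0.0006, -0.0009,  0.0015, -0.0019,  0.0008]), 'joint_torque': array([  0.    , -40.5597,  25.4239,   0.0008,  -0.0001,  -0.    ]), 'tool_pos': array([ 0.1834, -0.4919,  0.2483]), 'eef_rot': array([0.9841, 0.1774, 0.    , 0.    ]), 'force': array([-0.3818, -0.2082, -1.0414]), 'ft_torque': array([0.0406, 0.066 , 0.0324]), 'grasp_force': 0.0, 'gripper_width': 0.08510488577056982}
```

View pics/side0.png

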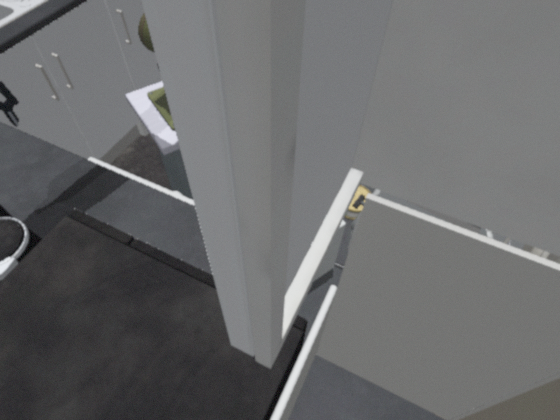

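View pics/top0.png

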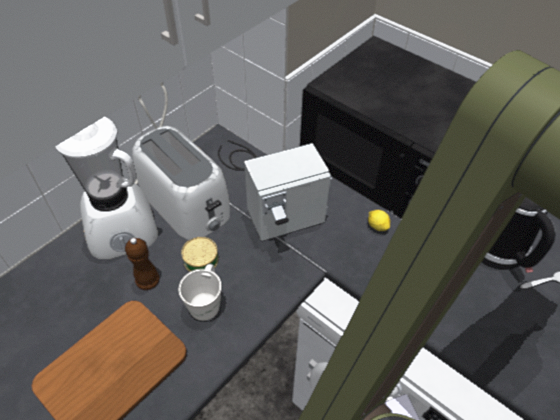

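Run:
```python
from h import *
im=cv2.imread("pics/top0.png")
c=cv2.resize(im[135:265,225:400],None,fx=4.5,fy=4.5,interpolation=cv2.INTER_CUBIC);cv2.imwrite("pics/crop0.png",c)
for p in [(261,236),(327,222),(200,255),(201,310),(380,225)]: print(p,onz("top",p,0).round(3))
for p in [(254,192),(328,180),(246,160),(322,149)]: print(p,onz("top",p,.19).round(3))
for X in [(0,0,0),(.3,0,0),(.5,0,0),(.183,-.49,.25)]: print(X,proj("top",X).round())
```

```text
(261, 236) [0.639 0.006 0.   ]
(327, 222) [ 0.626 -0.176  0.   ]
(200, 255) [0.632 0.17  0.   ]
(201, 310) [0.48  0.205 0.   ]
(380, 225) [ 0.571 -0.306  0.   ]
(254, 192) [0.63  0.022 0.19 ]
(328, 180) [ 0.61  -0.155  0.19 ]
(246, 160) [0.735 0.01  0.19 ]
(322, 149) [ 0.712 -0.181  0.19 ]
(0, 0, 0) [369. 496.]
(0.3, 0, 0) [310. 352.]
(0.5, 0, 0) [281. 279.]
(0.183, -0.49, 0.25) [578. 274.]
```

View pics/crop0.png

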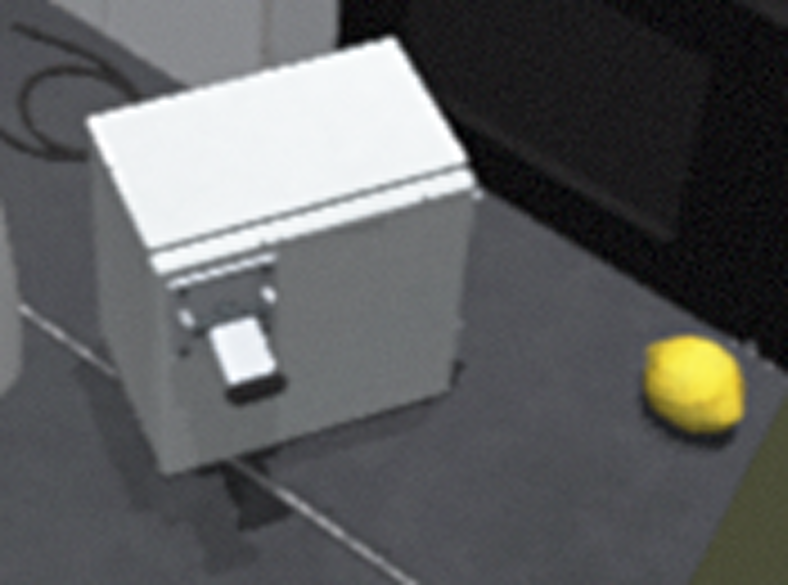

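```bash
cat >> h.py <<'E'
def c2w(P,l):
    c,s=np.cos(P[2]),np.sin(P[2]);l=np.array(l,float)
    return np.array([P[0]+c*l[0]-s*l[1],P[1]+s*l[0]+c*l[1],l[2]])
E
python3 - <<'E'
from h import *
from scipy.optimize import least_squares
im=[(157,272),(475,188),(165,472),(450,390),(88,120),(395,38),(258,388)]
L=lambda b:[(-.064,.09,.19),(-.064,-.09,.19),(-.064,.09,0),(-.064,-.09,0),(.05,.09,.19),(.05,-.09,.19),(-.1165,b,.137)]
px=np.array([(225+a/4.5,135+b/4.5) for a,b in im])
f=lambda P:(np.array([proj("top",c2w(P,l)) for l in L(P[3])])-px).ravel()
r=least_squares(f,[.69,-.08,0,.04],loss="soft_l1");P=r.x
print(P.round(4));print(f(P).reshape(-1,2).round(1))
print("bar",c2w(P,L(P[3])[-1]),"hinge",c2w(P,(-.057,-.09,.148)))
print("mug",[onz("top",tuple(b["position"]),.05).round(3) for b in arm.boxes_of("top","mug")[:1]])
E
```

```text
[ 0.685  -0.0769  0.0277  0.0541]
[[ 0.1 -0.9]
 [ 0.8 -2. ]
 [-0.3  2.6]
 [-0.   1.7]
 [-0.2 -0.5]
 [-0.2  0.1]
 [ 0.   0.1]]
bar [ 0.56708655 -0.02606182  0.137     ] hinge [ 0.63055433 -0.16843483  0.148     ]
mug [array([0.505, 0.193, 0.05 ])]
```

```bash
cat >> h.py <<'E'
P0=np.array([ 0.685,-0.0769,0.0277,0.0541])
def yawR(y): return Ro.from_quat([np.cos(y/2),np.sin(y/2),0,0])
def delta(tgt,yaw,frm=None,fyaw=None):
    """shift cm & turn in tool axes from pose (default: measured)"""
    o=arm.get_obs()
    p=np.array(o["tool_pos"]) if frm is None else np.array(frm)
    R=Ro.from_quat(o["eef_rot"]) if fyaw is None else yawR(fyaw)
    return np.r_[R.inv().apply(np.array(tgt)-p)*100,(R.inv()*yawR(yaw)).as_rotvec()].round(3)
E
python3 - <<'E'
from h import *
print(delta((.567,-.026,.235),.028))
E
```

```text
[ 52.218 -30.259   1.334   0.     -0.      0.329]
```

{"name": "apply_moves", "arguments": {
  "rows": [
    [[52.2, -30.3, 0, 0, 0, 0.33, 0.2], [52.2, -30.3, 0, 0, 0, 0.33, 0.2], [52.2, -30.3, 0, 0, 0, 0.33, 0.2], [52.2, -30.3, 0, 0, 0, 0.33, 0.2], [52.2, -30.3, 0, 0, 0, 0.33, 0.2]]
  ]
}}

```text
clock: 1.58
tool_pos: [0.3801, -0.2528, 0.2486]
eef_rot: [1.0, 0.013, 0.0, 0.0]
force: [0.5, -0.2, -0.5]
gripper_width: 0.0511
grasp_force: 0.0
```

Run:
```python
from h import *
print(delta((.567,-.026,.235),.028))
```

```text
[ 1.9283e+01 -2.2175e+01  1.3650e+00  1.0000e-03 -1.0000e-03 -1.0000e-03]
```

{"name": "apply_moves", "arguments": {
  "rows": [
    [[19.3, -22.2, 1.3, 0, 0, 0, 0.2], [19.3, -22.2, 1.3, 0, 0, 0, 0.2], [19.3, -22.2, 1.3, 0, 0, 0, 0.2], [19.3, -22.2, 1.3, 0, 0, 0, 0.2], [19.3, -22.2, 1.3, 0, 0, 0, 0.2]]
  ]
}}

```text
clock: 2.2
tool_pos: [0.5675, -0.0248, 0.2351]
eef_rot: [1.0, 0.014, 0.0, -0.0]
force: [0.0, -0.1, -0.0]
gripper_width: 0.0512
grasp_force: 0.0
```

Run:
```python
from h import *
im=arm.capture("top");cv2.imwrite("pics/t1.png",im[:,:,::-1])
print(delta((.567,-.026,.235),.028), proj("top",arm.get_obs()["tool_pos"]))
s=arm.capture("side")[:,:,::-1]
cv2.imwrite("pics/m1.png",np.vstack([cv2.resize(im[:,:,::-1][120:420,200:500],(560,560))[:, :],]))
cv2.imwrite("pics/s1.png",s)
```

```text
[-0.395  0.468 -0.041 -0.004 -0.004  0.004] [280.37999012 193.31599485]
```

View pics/m1.png

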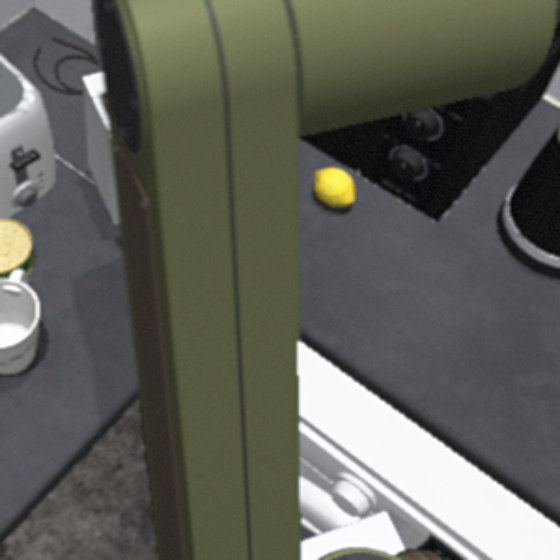

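View pics/s1.png

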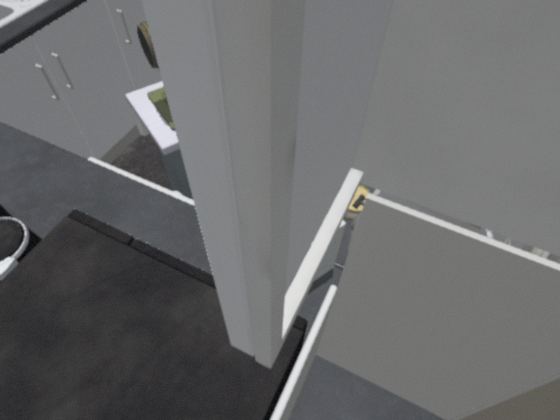

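{"name": "apply_moves", "arguments": {
  "rows": [
    [[-0.4, 0.5, 3, 0, 0, 0, 0.2], [-0.4, 0.5, 6, 0, 0, 0, 0.2], [-0.4, 0.5, 7.5, 0, 0, 0, 0.2], [-0.4, 0.5, 7.5, 0, 0, 0, 0.2]]
  ]
}}

```text
clock: 2.8
tool_pos: [0.561, -0.0327, 0.1595]
eef_rot: [1.0, 0.013, -0.001, -0.0]
force: [-0.0, 0.0, 0.8]
gripper_width: 0.0511
grasp_force: 0.0
```

{"name": "apply_moves", "arguments": {
  "rows": [
    [[0, 0, 0.8, 0, 0, 0, 0.2], [0, 0, 1.6, 0, 0, 0, 0.2], [0, 0, 2.2, 0, 0, 0, 0.2], [0, 0, 2.7, 0, 0, 0, 0.2], [0, 0, 2.7, 0, 0, 0, 0.2]]
  ]
}}

```text
clock: 3.42
tool_pos: [0.5617, -0.0323, 0.1328]
eef_rot: [1.0, 0.013, -0.0, 0.0]
force: [0.3, -0.1, -0.5]
gripper_width: 0.0513
grasp_force: 0.0
```

{"name": "apply_moves", "arguments": {
  "rows": [
    [[0.5, -0.6, 0, 0, 0, 0, 0.2], [0.5, -0.6, 0, 0, 0, 0, 0.2], [0.5, -0.6, 0, 0, 0, 0, 0.2]]
  ]
}}

```text
clock: 3.8
tool_pos: [0.5671, -0.026, 0.1335]
eef_rot: [1.0, 0.014, 0.0, 0.0]
force: [-0.7, -0.7, -0.1]
gripper_width: 0.0516
grasp_force: 0.0
```

Run:
```python
from h import *
im=arm.capture("top")
o=arm.get_obs();print(o["tool_pos"],o["force"],o["gripper_width"])
print(arm.boxes_of("top","paddle"))
c=cv2.resize(im[135:285,225:400][:,:,::-1],None,fx=4,fy=4,interpolation=cv2.INTER_CUBIC);cv2.imwrite("pics/c2.png",c)
```

```text
[ 0.56697972 -0.02609242  0.13342754] [-0.63183474 -0.10930208  0.14355756] 0.051190343790671534
[]
```

View pics/c2.png

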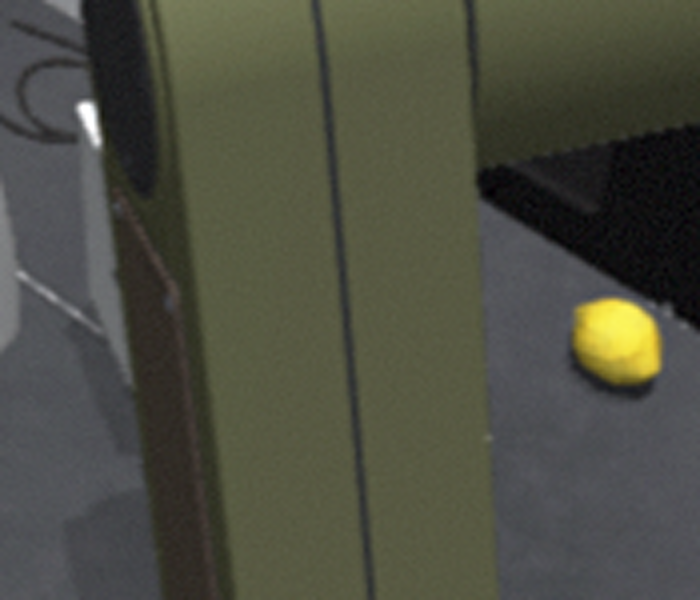

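{"name": "apply_moves", "arguments": {
  "rows": [
    [[0, 0, 0, 0, 0, 0, -0.06], [0, 0, 0, 0, 0, 0, -0.06], [0, 0, 0, 0, 0, 0, -0.06]]
  ]
}}

```text
clock: 4.28
tool_pos: [0.5668, -0.0262, 0.1333]
eef_rot: [1.0, 0.013, -0.0, -0.0]
force: [-0.9, -0.2, 0.1]
gripper_width: 0.0405
grasp_force: 0.0
```

{"name": "apply_moves", "arguments": {
  "rows": [
    [[0, 0, 0, 0, 0, 0, -0.12], [0, 0, 0, 0, 0, 0, -0.12]]
  ]
}}

```text
clock: 4.53
tool_pos: [0.5668, -0.0258, 0.1334]
eef_rot: [1.0, 0.014, -0.0, -0.0]
force: [-1.0, 1.9, 0.3]
gripper_width: 0.0378
grasp_force: 1.0
```

{"name": "apply_moves", "arguments": {
  "rows": [
    [[0, -0.2, 0, 0, 0, 0, -0.12], [0, -0.2, 0, 0, 0, 0, -0.15], [0, -0.2, 0, 0, 0, 0, -0.17]]
  ]
}}

```text
clock: 4.9
tool_pos: [0.5669, -0.0243, 0.1333]
eef_rot: [1.0, 0.013, -0.0, 0.0]
force: [0.5, -0.3, -0.2]
gripper_width: 0.0353
grasp_force: 0.0
```

{"name": "apply_moves", "arguments": {
  "rows": [
    [[0, 0, 0, 0, 0, 0, -0.22], [0, 0, 0, 0, 0, 0, -0.3], [0, 0, 0, 0, 0, 0, -0.6], [0, 0, 0, 0, 0, 0, -0.6]]
  ]
}}

```text
clock: 5.4
tool_pos: [0.5669, -0.0238, 0.1336]
eef_rot: [1.0, 0.014, 0.0, -0.0]
force: [-1.7, 3.4, 4.3]
gripper_width: 0.0303
grasp_force: 58.9
```

{"name": "apply_moves", "arguments": {
  "rows": [
    [[-0.03, 0, -0.1, 0, 0, 0, -0.6], [-0.05, 0, -0.2, 0, 0, 0, -0.6], [-0.07, 0, -0.3, 0, 0, 0, -0.6], [-0.07, 0, -0.3, 0, 0, 0, -0.6]]
  ]
}}

```text
clock: 5.9
tool_pos: [0.5655, -0.0241, 0.1357]
eef_rot: [1.0, 0.013, -0.001, -0.0]
force: [-1.1, 4.2, -4.2]
gripper_width: 0.0299
grasp_force: 59.5
```

{"name": "apply_moves", "arguments": {
  "rows": [
    [[-0.02, 0, -0.1, 0, 0, 0, -0.6], [-0.04, 0, -0.2, 0, 0, 0, -0.6], [-0.05, 0, -0.3, 0, 0, 0, -0.6], [-0.05, 0, -0.3, 0, 0, 0, -0.6]]
  ]
}}

```text
clock: 6.4
tool_pos: [0.5654, -0.024, 0.1393]
eef_rot: [1.0, 0.013, -0.0, -0.0]
force: [-1.6, 4.2, -4.0]
gripper_width: 0.0303
grasp_force: 59.5
```

{"name": "apply_moves", "arguments": {
  "rows": [
    [[-0.01, 0, -0.05, 0, 0, 0, -0.6], [-0.02, 0, -0.1, 0, 0, 0, -0.6], [-0.02, 0, -0.1, 0, 0, 0, -0.6]]
  ]
}}

```text
clock: 6.78
tool_pos: [0.5653, -0.024, 0.1403]
eef_rot: [1.0, 0.013, -0.0, -0.0]
force: [-2.1, 4.8, -3.7]
gripper_width: 0.0302
grasp_force: 59.5
```

{"name": "apply_moves", "arguments": {
  "rows": [
    [[0, 0, -0.04, 0, 0, 0, -0.6], [-0.01, 0, -0.08, 0, 0, 0, -0.6], [-0.01, 0, -0.08, 0, 0, 0, -0.6]]
  ]
}}

```text
clock: 7.15
tool_pos: [0.5652, -0.024, 0.1411]
eef_rot: [1.0, 0.013, -0.0, -0.0]
force: [-2.4, 4.6, -4.5]
gripper_width: 0.0297
grasp_force: 59.5
```

{"name": "apply_moves", "arguments": {
  "rows": [
    [[-0.03, 0, -0.04, 0, 0, 0, -0.6], [-0.04, 0, -0.08, 0, 0, 0, -0.6], [-0.04, 0, -0.08, 0, 0, 0, -0.6]]
  ]
}}

```text
clock: 7.52
tool_pos: [0.565, -0.0241, 0.142]
eef_rot: [1.0, 0.013, 0.0, -0.0]
force: [-1.9, 4.5, -4.3]
gripper_width: 0.0299
grasp_force: 59.5
```

{"name": "apply_moves", "arguments": {
  "rows": [
    [[-0.01, 0, -0.04, 0, 0, 0, -0.6], [-0.02, 0, -0.08, 0, 0, 0, -0.6], [-0.02, 0, -0.08, 0, 0, 0, -0.6]]
  ]
}}

```text
clock: 7.9
tool_pos: [0.5649, -0.0241, 0.1429]
eef_rot: [1.0, 0.013, 0.0, -0.0]
force: [-1.4, 5.7, -4.8]
gripper_width: 0.0304
grasp_force: 59.5
```

{"name": "apply_moves", "arguments": {
  "rows": [
    [[0, 0, -0.04, 0, 0, 0, -0.6], [0, 0, -0.08, 0, 0, 0, -0.6], [0, 0, -0.08, 0, 0, 0, -0.6]]
  ]
}}

```text
clock: 8.28
tool_pos: [0.5649, -0.0241, 0.1436]
eef_rot: [1.0, 0.013, 0.0, -0.0]
force: [-2.5, 4.5, -4.1]
gripper_width: 0.03
grasp_force: 59.5
```

{"name": "apply_moves", "arguments": {
  "rows": [
    [[-0.01, 0, -0.04, 0, 0, 0, -0.6], [-0.02, 0, -0.08, 0, 0, 0, -0.6], [-0.02, 0, -0.08, 0, 0, 0, -0.6]]
  ]
}}

```text
clock: 8.65
tool_pos: [0.5647, -0.0241, 0.1445]
eef_rot: [1.0, 0.013, 0.0, -0.0]
force: [-1.0, 4.8, -4.3]
gripper_width: 0.03
grasp_force: 59.5
```

{"name": "apply_moves", "arguments": {
  "rows": [
    [[0, 0, -0.04, 0, 0, 0, -0.6], [0, 0, -0.08, 0, 0, 0, -0.6], [0, 0, -0.08, 0, 0, 0, -0.6]]
  ]
}}

```text
clock: 9.02
tool_pos: [0.5646, -0.0241, 0.1452]
eef_rot: [1.0, 0.013, 0.0, -0.0]
force: [-1.0, 3.9, -3.3]
gripper_width: 0.0303
grasp_force: 59.5
```

{"name": "apply_moves", "arguments": {
  "rows": [
    [[0, 0, -0.04, 0, 0, 0, -0.6], [0, 0, -0.08, 0, 0, 0, -0.6], [0, 0, -0.08, 0, 0, 0, -0.6]]
  ]
}}

```text
clock: 9.4
tool_pos: [0.5647, -0.0242, 0.146]
eef_rot: [1.0, 0.013, 0.0, -0.0]
force: [-0.7, 5.7, -4.5]
gripper_width: 0.0299
grasp_force: 59.5
```

{"name": "apply_moves", "arguments": {
  "rows": [
    [[0, 0, -0.04, 0, 0, 0, -0.6], [0, 0, -0.08, 0, 0, 0, -0.6], [0, 0, -0.08, 0, 0, 0, -0.6]]
  ]
}}

```text
clock: 9.78
tool_pos: [0.5647, -0.0242, 0.1468]
eef_rot: [1.0, 0.013, 0.0, -0.0]
force: [-0.9, 5.3, -4.0]
gripper_width: 0.0303
grasp_force: 59.5
```

{"name": "apply_moves", "arguments": {
  "rows": [
    [[0, 0, -0.04, 0, 0, 0, -0.6], [0, 0, -0.08, 0, 0, 0, -0.6], [0, 0, -0.08, 0, 0, 0, -0.6]]
  ]
}}

```text
clock: 10.15
tool_pos: [0.5647, -0.0241, 0.1476]
eef_rot: [1.0, 0.013, 0.0, -0.0]
force: [-0.7, 4.7, -5.2]
gripper_width: 0.0301
grasp_force: 59.5
```

{"name": "apply_moves", "arguments": {
  "rows": [
    [[0, 0, -0.04, 0, 0, 0, -0.6], [0, 0, -0.07, 0, 0, 0, -0.6], [0, 0, -0.07, 0, 0, 0, -0.6]]
  ]
}}

```text
clock: 10.52
tool_pos: [0.5646, -0.0242, 0.1483]
eef_rot: [1.0, 0.013, 0.0, -0.0]
force: [-1.1, 4.7, -4.6]
gripper_width: 0.0302
grasp_force: 59.5
```

{"name": "apply_moves", "arguments": {
  "rows": [
    [[0, 0, -0.04, 0, 0, 0, -0.6], [0.01, 0, -0.08, 0, 0, 0, -0.6], [0.01, 0, -0.08, 0, 0, 0, -0.6]]
  ]
}}

```text
clock: 10.9
tool_pos: [0.5647, -0.0242, 0.1491]
eef_rot: [1.0, 0.013, -0.0, -0.0]
force: [-1.1, 4.7, -5.0]
gripper_width: 0.0301
grasp_force: 59.5
```

{"name": "apply_moves", "arguments": {
  "rows": [
    [[0, 0, -0.04, 0, 0, 0, -0.6], [0.01, 0, -0.08, 0, 0, 0, -0.6], [0.01, 0, -0.08, 0, 0, 0, -0.6]]
  ]
}}

```text
clock: 11.28
tool_pos: [0.5647, -0.0242, 0.1499]
eef_rot: [1.0, 0.013, -0.0, -0.0]
force: [-1.3, 5.5, -5.0]
gripper_width: 0.0304
grasp_force: 59.5
```

{"name": "apply_moves", "arguments": {
  "rows": [
    [[0, 0, -0.04, 0, 0, 0, -0.6], [0.01, 0, -0.08, 0, 0, 0, -0.6], [0.01, 0, -0.08, 0, 0, 0, -0.6]]
  ]
}}

```text
clock: 11.65
tool_pos: [0.5648, -0.0242, 0.1507]
eef_rot: [1.0, 0.013, -0.0, -0.0]
force: [-1.9, 4.6, -5.1]
gripper_width: 0.0301
grasp_force: 59.5
```

{"name": "apply_moves", "arguments": {
  "rows": [
    [[0, 0, -0.04, 0, 0, 0, -0.6], [0, 0, -0.08, 0, 0, 0, -0.6], [0, 0, -0.08, 0, 0, 0, -0.6]]
  ]
}}

```text
clock: 12.02
tool_pos: [0.5649, -0.0242, 0.1515]
eef_rot: [1.0, 0.013, 0.0, -0.0]
force: [-1.2, 6.2, -5.0]
gripper_width: 0.0301
grasp_force: 59.5
```

{"name": "apply_moves", "arguments": {
  "rows": [
    [[0, 0, -0.04, 0, 0, 0, -0.6], [0.01, 0, -0.08, 0, 0, 0, -0.6], [0.01, 0, -0.08, 0, 0, 0, -0.6]]
  ]
}}

```text
clock: 12.4
tool_pos: [0.5649, -0.0242, 0.1523]
eef_rot: [1.0, 0.013, -0.0, 0.0]
force: [-1.7, 4.4, -4.7]
gripper_width: 0.0296
grasp_force: 59.5
```

{"name": "apply_moves", "arguments": {
  "rows": [
    [[0, 0, -0.04, 0, 0, 0, -0.6], [0.01, 0, -0.08, 0, 0, 0, -0.6], [0.01, 0, -0.08, 0, 0, 0, -0.6]]
  ]
}}

```text
clock: 12.78
tool_pos: [0.5651, -0.0242, 0.1531]
eef_rot: [1.0, 0.013, 0.0, 0.0]
force: [-0.7, 4.2, -4.7]
gripper_width: 0.0301
grasp_force: 59.5
```

{"name": "apply_moves", "arguments": {
  "rows": [
    [[0.01, 0, -0.04, 0, 0, 0, -0.6], [0.02, 0, -0.08, 0, 0, 0, -0.6], [0.02, 0, -0.08, 0, 0, 0, -0.6]]
  ]
}}

```text
clock: 13.15
tool_pos: [0.5652, -0.0242, 0.1539]
eef_rot: [1.0, 0.013, -0.0, -0.0]
force: [-1.3, 5.0, -5.9]
gripper_width: 0.0299
grasp_force: 59.6
```

{"name": "apply_moves", "arguments": {
  "rows": [
    [[0, 0, -0.03, 0, 0, 0, -0.6], [0.01, 0, -0.05, 0, 0, 0, -0.6], [0.01, 0, -0.05, 0, 0, 0, -0.6]]
  ]
}}

```text
clock: 13.52
tool_pos: [0.5653, -0.0242, 0.1543]
eef_rot: [1.0, 0.013, -0.0, 0.0]
force: [-0.4, 5.0, -5.1]
gripper_width: 0.03
grasp_force: 59.6
```

{"name": "apply_moves", "arguments": {
  "rows": [
    [[0.01, 0, -0.04, 0, 0, 0, -0.6], [0.02, 0, -0.08, 0, 0, 0, -0.6], [0.02, 0, -0.08, 0, 0, 0, -0.6]]
  ]
}}

```text
clock: 13.9
tool_pos: [0.5655, -0.0242, 0.1551]
eef_rot: [1.0, 0.013, -0.0, 0.0]
force: [-1.1, 5.1, -5.1]
gripper_width: 0.0299
grasp_force: 59.6
```

{"name": "apply_moves", "arguments": {
  "rows": [
    [[0.01, 0, -0.04, 0, 0, 0, -0.6], [0.02, 0, -0.08, 0, 0, 0, -0.6], [0.02, 0, -0.08, 0, 0, 0, -0.6]]
  ]
}}

```text
clock: 14.28
tool_pos: [0.5657, -0.0242, 0.156]
eef_rot: [1.0, 0.013, -0.0, -0.0]
force: [-1.7, 4.9, -4.4]
gripper_width: 0.0299
grasp_force: 59.6
```

{"name": "apply_moves", "arguments": {
  "rows": [
    [[0.01, 0, -0.04, 0, 0, 0, -0.6], [0.02, 0, -0.08, 0, 0, 0, -0.6], [0.02, 0, -0.08, 0, 0, 0, -0.6]]
  ]
}}

```text
clock: 14.65
tool_pos: [0.5659, -0.0242, 0.1568]
eef_rot: [1.0, 0.013, -0.0, -0.0]
force: [-1.6, 3.8, -5.3]
gripper_width: 0.0303
grasp_force: 59.6
```

{"name": "apply_moves", "arguments": {
  "rows": [
    [[0.01, 0, -0.04, 0, 0, 0, -0.6], [0.02, 0, -0.08, 0, 0, 0, -0.6], [0.02, 0, -0.08, 0, 0, 0, -0.6]]
  ]
}}

```text
clock: 15.02
tool_pos: [0.5662, -0.0242, 0.1576]
eef_rot: [1.0, 0.013, 0.0, -0.0]
force: [-0.3, 5.3, -5.9]
gripper_width: 0.0301
grasp_force: 59.6
```

{"name": "apply_moves", "arguments": {
  "rows": [
    [[0.01, 0, -0.03, 0, 0, 0, -0.6], [0.02, 0, -0.06, 0, 0, 0, -0.6], [0.02, 0, -0.06, 0, 0, 0, -0.6]]
  ]
}}

```text
clock: 15.4
tool_pos: [0.5663, -0.0242, 0.1579]
eef_rot: [1.0, 0.013, -0.0, -0.0]
force: [-0.1, 5.7, -5.9]
gripper_width: 0.0297
grasp_force: 59.7
```

{"name": "apply_moves", "arguments": {
  "rows": [
    [[0.01, 0, -0.02, 0, 0, 0, -0.6], [0.01, 0, -0.04, 0, 0, 0, -0.6], [0.01, 0, -0.04, 0, 0, 0, -0.6]]
  ]
}}

```text
clock: 15.78
tool_pos: [0.5664, -0.0241, 0.1582]
eef_rot: [1.0, 0.013, -0.0, -0.0]
force: [0.3, 4.8, -9.1]
gripper_width: 0.0305
grasp_force: 59.9
```

Run:
```python
import numpy as np
x,y=-5.95,-14.5
for t in [.02,.04,.06,.08,.1,.05,.10,.15,.20,.25]:
    c,s=np.cos(t),np.sin(t);print(t,round(x*c+y*s-x,2),round(-x*s+y*c-y,2))
```

```text
0.02 -0.29 0.12
0.04 -0.58 0.25
0.06 -0.86 0.38
0.08 -1.14 0.52
0.1 -1.42 0.67
0.05 -0.72 0.32
0.1 -1.42 0.67
0.15 -2.1 1.05
0.2 -2.76 1.47
0.25 -3.4 1.92
```

{"name": "apply_moves", "arguments": {
  "rows": [
    [[0, 0, 0.05, 0, 0, 0, -0.6], [0, 0, 0.05, 0, 0, 0, -0.6]]
  ]
}}

```text
clock: 16.02
tool_pos: [0.5664, -0.0242, 0.1581]
eef_rot: [1.0, 0.013, -0.0, -0.0]
force: [-1.4, 4.2, -8.1]
gripper_width: 0.0306
grasp_force: 59.9
```

{"name": "apply_moves", "arguments": {
  "rows": [
    [[0, 0, 0.05, 0, 0, 0, -0.6], [0, 0, 0.05, 0, 0, 0, -0.6]]
  ]
}}

```text
clock: 16.27
tool_pos: [0.5663, -0.0242, 0.1579]
eef_rot: [1.0, 0.013, 0.0, -0.0]
force: [-1.2, 4.0, -6.5]
gripper_width: 0.0302
grasp_force: 60.0
```

{"name": "apply_moves", "arguments": {
  "rows": [
    [[0, 0, 0.04, 0, 0, 0, -0.6], [-0.15, 0.06, 0.04, 0, 0, -0.01, -0.6], [-0.29, 0.12, 0.04, 0, 0, -0.02, -0.6], [-0.29, 0.12, 0.04, 0, 0, -0.02, -0.6]]
  ]
}}

```text
clock: 16.77
tool_pos: [0.5634, -0.0255, 0.1577]
eef_rot: [1.0, 0.023, 0.0, 0.0]
force: [-2.1, 3.9, -4.8]
gripper_width: 0.0298
grasp_force: 60.1
```

{"name": "apply_moves", "arguments": {
  "rows": [
    [[-0.15, 0.06, 0, 0, 0, -0.01, -0.6], [-0.29, 0.12, 0, 0, 0, -0.02, -0.6], [-0.29, 0.12, 0, 0, 0, -0.02, -0.6]]
  ]
}}

```text
clock: 17.15
tool_pos: [0.5606, -0.0269, 0.1576]
eef_rot: [0.999, 0.033, 0.0, 0.0]
force: [-1.6, 4.9, -5.8]
gripper_width: 0.0299
grasp_force: 60.1
```

{"name": "apply_moves", "arguments": {
  "rows": [
    [[-0.29, 0.12, 0, 0, 0, -0.02, -0.6], [-0.58, 0.25, 0, 0, 0, -0.04, -0.6], [-0.86, 0.38, 0, 0, 0, -0.06, -0.6], [-1.14, 0.52, 0, 0, 0, -0.08, -0.6], [-1.42, 0.67, 0, 0, 0, -0.1, -0.6]]
  ]
}}

```text
clock: 17.77
tool_pos: [0.5468, -0.0347, 0.1571]
eef_rot: [0.996, 0.084, -0.0, 0.0]
force: [-0.7, 4.0, -4.6]
gripper_width: 0.0303
grasp_force: 60.1
```

Run:
```python
from h import *
im=arm.capture("top")
cv2.imwrite("pics/c3.png",cv2.resize(im[120:300,200:420][:,:,::-1],None,fx=3.3,fy=3.3))
```

```text
(no output)
```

View pics/c3.png

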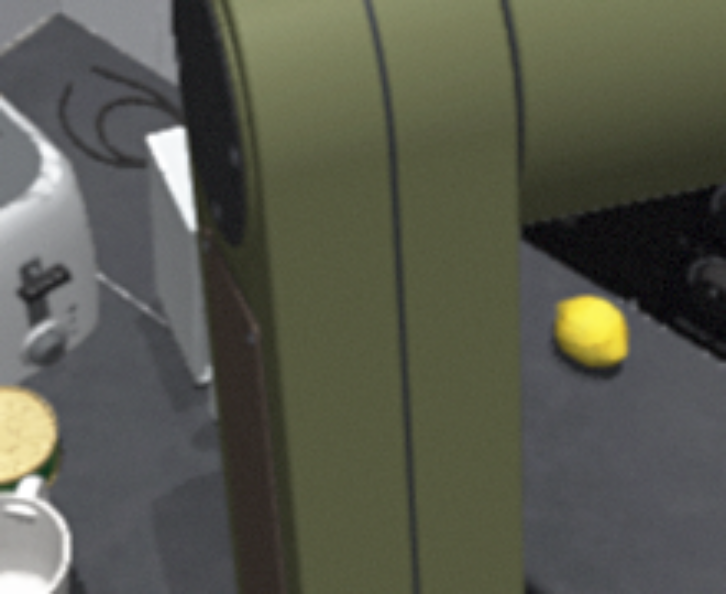

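{"name": "apply_moves", "arguments": {
  "rows": [
    [[-0.58, 0.25, 0, 0, 0, -0.04, -0.6], [-1.14, 0.52, 0, 0, 0, -0.08, -0.6], [-1.69, 0.82, 0, 0, 0, -0.12, -0.6], [-2.23, 1.13, 0, 0, 0, -0.16, -0.6], [-2.76, 1.47, 0, 0, 0, -0.2, -0.6]]
  ]
}}

```text
clock: 18.45
tool_pos: [0.5222, -0.0542, 0.1572]
eef_rot: [0.983, 0.183, 0.0, 0.001]
force: [-0.8, 1.8, -6.3]
gripper_width: 0.03
grasp_force: 60.1
```

{"name": "apply_moves", "arguments": {
  "rows": [
    [[-0.58, 0.25, 0, 0, 0, -0.04, -0.6], [-1.14, 0.52, 0, 0, 0, -0.08, -0.6], [-1.69, 0.82, 0, 0, 0, -0.12, -0.6], [-2.23, 1.13, 0, 0, 0, -0.16, -0.6], [-2.76, 1.47, 0, 0, 0, -0.2, -0.6]]
  ]
}}

```text
clock: 19.08
tool_pos: [0.5019, -0.0783, 0.1573]
eef_rot: [0.96, 0.28, 0.0, 0.001]
force: [-0.1, 2.1, -5.9]
gripper_width: 0.0303
grasp_force: 60.1
```

{"name": "apply_moves", "arguments": {
  "rows": [
    [[-0.58, 0.25, 0, 0, 0, -0.04, -0.6], [-1.14, 0.52, 0, 0, 0, -0.08, -0.6], [-1.69, 0.82, 0, 0, 0, -0.12, -0.6], [-2.23, 1.13, 0, 0, 0, -0.16, -0.6], [-2.76, 1.47, 0, 0, 0, -0.2, -0.6]]
  ]
}}

```text
clock: 19.7
tool_pos: [0.4869, -0.1058, 0.1574]
eef_rot: [0.927, 0.374, 0.0, 0.002]
force: [0.4, 0.6, -6.6]
gripper_width: 0.03
grasp_force: 60.1
```

{"name": "apply_moves", "arguments": {
  "rows": [
    [[-0.58, 0.25, 0, 0, 0, -0.04, -0.6], [-1.14, 0.52, 0, 0, 0, -0.08, -0.6], [-1.69, 0.82, 0, 0, 0, -0.12, -0.6], [-2.23, 1.13, 0, 0, 0, -0.16, -0.6], [-2.76, 1.47, 0, 0, 0, -0.2, -0.6]]
  ]
}}

```text
clock: 20.32
tool_pos: [0.4777, -0.1358, 0.1576]
eef_rot: [0.885, 0.465, 0.0, 0.002]
force: [1.8, -0.0, -6.2]
gripper_width: 0.0299
grasp_force: 60.1
```

{"name": "apply_moves", "arguments": {
  "rows": [
    [[-0.58, 0.25, 0, 0, 0, -0.04, -0.6], [-1.14, 0.52, 0, 0, 0, -0.08, -0.6], [-1.69, 0.82, 0, 0, 0, -0.12, -0.6], [-2.23, 1.13, 0, 0, 0, -0.16, -0.6], [-2.76, 1.47, 0, 0, 0, -0.2, -0.6]]
  ]
}}

```text
clock: 20.95
tool_pos: [0.4746, -0.167, 0.1578]
eef_rot: [0.834, 0.551, 0.0, 0.002]
force: [2.8, 0.7, -5.6]
gripper_width: 0.03
grasp_force: 60.1
```

{"name": "apply_moves", "arguments": {
  "rows": [
    [[-0.58, 0.25, 0, 0, 0, -0.04, -0.6], [-1.14, 0.52, 0, 0, 0, -0.08, -0.6], [-1.69, 0.82, 0, 0, 0, -0.12, -0.6], [-1.69, 0.82, 0, 0, 0, -0.12, -0.6], [-1.69, 0.82, 0, 0, 0, -0.12, -0.6]]
  ]
}}

```text
clock: 21.58
tool_pos: [0.4756, -0.1848, 0.1577]
eef_rot: [0.8, 0.599, 0.001, 0.002]
force: [3.8, -0.8, -5.9]
gripper_width: 0.03
grasp_force: 60.1
```

{"name": "apply_moves", "arguments": {
  "rows": [
    [[-0.08, 0, 0.4, 0, 0, 0, -0.6], [-0.16, 0, 0.8, 0, 0, 0, -0.6], [-0.2, 0, 1.2, 0, 0, 0, -0.6], [-0.18, 0, 1.6, 0, 0, 0, -0.6], [-0.12, 0, 2.0, 0, 0, 0, -0.6]]
  ]
}}

```text
clock: 22.2
tool_pos: [0.4752, -0.1856, 0.1377]
eef_rot: [0.8, 0.6, 0.001, 0.002]
force: [5.3, 0.2, -3.5]
gripper_width: 0.03
grasp_force: 60.3
```

{"name": "apply_moves", "arguments": {
  "rows": [
    [[0, 0, 0, 0, 0, 0, -0.6], [0, 0, 0, 0, 0, 0, -0.1], [0, 0, 0, 0, 0, 0, 0.2], [0, 0, 0, 0, 0, 0, 0.2], [0, 0, 0, 0, 0, 0, 0.2]]
  ]
}}

```text
clock: 22.82
tool_pos: [0.4734, -0.1851, 0.1372]
eef_rot: [0.8, 0.6, -0.0, -0.0]
force: [0.8, -0.2, -0.5]
gripper_width: 0.0512
grasp_force: 0.0
```

Free. Rise straight up, then back away so the camera can see.

{"name": "apply_moves", "arguments": {
  "rows": [
    [[0, 0, -2, 0, 0, 0, 0.2], [0, 0, -6, 0, 0, 0, 0.2], [0, 0, -10, 0, 0, 0, 0.2], [0, 0, -12, 0, 0, 0, 0.2], [0, 0, -12, 0, 0, 0, 0.2]]
  ]
}}

```text
clock: 23.45
tool_pos: [0.4747, -0.1855, 0.2587]
eef_rot: [0.8, 0.6, 0.001, 0.002]
force: [0.0, 0.8, 0.5]
gripper_width: 0.0512
grasp_force: 0.0
```

Run:
```python
from h import *
print(delta((.27,-.40,.28),.6),arm.get_obs()["force"])
```

```text
[-2.6326e+01 -1.3630e+01 -2.1670e+00  4.0000e-03 -1.0000e-03  6.8700e-01] [0.02755997 0.79745986 0.49707218]
```

{"name": "apply_moves", "arguments": {
  "rows": [
    [[-26, -13.5, -2, 0, 0, 0.69, 0.2], [-26, -13.5, -2, 0, 0, 0.69, 0.2], [-26, -13.5, -2, 0, 0, 0.69, 0.2], [-26, -13.5, -2, 0, 0, 0.69, 0.2], [-26, -13.5, -2, 0, 0, 0.69, 0.2]]
  ]
}}

```text
clock: 24.08
tool_pos: [0.2688, -0.3977, 0.2758]
eef_rot: [0.956, 0.293, -0.0, -0.001]
force: [0.0, 0.2, 0.7]
gripper_width: 0.0514
grasp_force: 0.0
```

Run:
```python
from h import *
im=arm.capture("top");print(arm.get_obs()["tool_pos"],arm.get_obs()["force"])
cv2.imwrite("pics/f.png",im[:,:,::-1])
```

```text
[ 0.2662465  -0.40098101  0.27601566] [-1.546915   -3.41019919  0.23796915]
```

View pics/f.png

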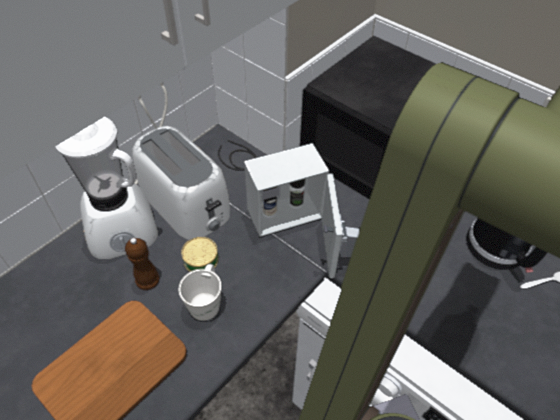

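{"name": "apply_moves", "arguments": {
  "rows": [
    [[0, 0, 0, 0, 0, 0, 0.2], [0, 0, 0, 0, 0, 0, 0.2], [0, 0, 0, 0, 0, 0, 0.2]]
  ]
}}

```text
clock: 24.5
tool_pos: [0.2719, -0.3958, 0.2767]
eef_rot: [0.956, 0.295, -0.0, -0.001]
force: [0.2, -0.7, 0.2]
gripper_width: 0.0512
grasp_force: 0.0
```

```bash
python3 -c "
from bench import arm
print(arm.get_obs()['force'],arm.hand_in())"
```

```text
the job is handed in; nothing more can be done
[ 0.23016749 -0.68968044  0.19794347] None
```

The cupboard door is open about 72° (from the tool's turn), the paddle has been let go, both jars look undisturbed, the highest reading at the stop was about 4 N over the spring, and the job was handed in at 24.5 s with the robot touching nothing.

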